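# Wind the kitchen timer past its top mark and set it to 45 minutes

## Robot

A 6-joint arm with a two-finger parallel gripper is mounted at the origin on a cart in front of the work surface, level with it; the furniture and walls round the work are solid. World frame = base frame: x ahead of the robot, y to its left, z up, the work surface at z = 0. Lengths are in m, angles in degrees, forces in N, time in s.
With the tool pointing down it reaches from about 0.25 to 0.725 m from the base axis. Payload 9.7 kg.
Tool frame: the origin (TCP) lies at the very end of the fingers, on their centre line; the grasp point (between the pads) lies 19 mm behind it; z points along the fingers, y is the line along which they close (so a half turn about z gives the same grasp; the last joint's range is limited). The gripper opens to 85 mm and grips with 20 to 120 N. Pads are 22 mm wide; open, the fingers measure 114 mm over their backs; the gripper's body (76 mm by 85 mm) begins 54 mm behind the grasp point. The pads swing forward as they close: fully open they stand 13 mm farther back than shut.
Start: joints at [-76.089, 4.979, 10.078, 95.1, 0, 90], TCP at [0.132, -0.534, 0.231] pointing down, gripper open.
Joint ranges: [-179.16, 179.16], [-48.56, 103.87], [-65.8, 70.77], [-126.05, 130.52], [-82.76, 87.17], [-180, 180]. Speed limits (degrees/s): [127.2, 127.2, 147.25, 180, 180, 180].

## Interface

Orientations are given as [roll, pitch, yaw] about the fixed x, y, z axes, in that order (R = Rz(yaw) Ry(pitch) Rx(roll)).
In Python, from workcell import bot gives the robot as it stands.
- The arm moves only by the tool arm_command, never from a script. Its argument "series" is a list of rows, each a list of 4 numbers: the shift along the tool's x, y, z in m, then the turn about the tool's z in rad. A call has exactly 5 rows; each row is the pose to reach, as a shift and turn from the pose commanded when the call began, along the tool's axes at that moment; what a row does not reach only later rows make up. A row lasts 1/10 s, in which the tool goes at most 50 mm and 8.59 degrees, less where a joint would pass 70% of its speed; a pose out of reach is approached as far as the arm can. A call with a gripper value outside its range is refused whole. "hand" is the finger opening in m, from 0 to 0.0854, set as the call begins (left out, the last holds). The fingers move at their own pace and stop on an object; "grip_force" is the grip in N (left out, the last holds). Time passes only in rows, so rows that repeat a pose let the fingers close, or fill a call up. It gives the time, the measured TCP pose, the force, the opening and the grip force at its end, in the units of the state.
- bot.get_obs(): the state, without advancing time (a new reading comes with each control period).
- bot.camera(name): name is "scene" or "top"; returns a dict with "color" (400x640x3 uint8, blue, green, red), "camera_matrix" (3x3 intrinsics, pixels), "xyz" and "orientation" of the camera in the world. Camera axes: x right, y up, looking along -z (the intrinsics and any distortion apply to the point x, -y, -z); pixel columns grow to the right and rows downward; lengths in m; the calibration is good to about 2 mm. A picture is of the moment at which its call begins. There is no depth.
- bot.job_done(): hands the job in; it is judged then, once.
Trained networks look in the newest picture that a camera, given by its name, has taken for a name from the list of things; names that differ only in an ending like _2 or _b are one class to them, and where a whole thing is asked for, a point or a joint stands for the part that bears it (a point fixed in the world has none). Each returns a list of dicts, best first, with "confidence" (0 to 1); they miss things now and then, are a little off and sometimes report something else, mostly with a low value. They report only what shows in the picture. A call takes as long as a camera call.
- bot.find_in(camera, target): "location" ([column, row] in pixels, amid what is visible of it).
- bot.mark_of(camera, target): "location" ([column, row] in pixels: a listed point, or the origin of a listed thing).
The state is a dict: "time": time; "q": joint angles; "qd": joint speeds; "joint_efforts": joint torques, N m; "ee_pos": TCP position; "tcp_rot": TCP orientation; "wrist_force": force on the tool from outside, world axes, zero at the start; "torque": the same for the moment, N m; "opening": finger opening in m; "grasp_force": force on a finger pad.
Only numpy, scipy, OpenCV 4.12 (cv2) and the standard library are available. Lean on these libraries where they do the work, as an engineer would, in place of code of your own. Each camera call takes 0.05 s, during which the arm holds its last target. There are 200 camera calls.

## Task

Set the kitchen timer to 45 minutes: as with any clockwork timer, first twist its dial clockwise past the last mark (55), then turn it back to 45 and let go. Keep it standing where it is with the pointer on its base still facing about the way it does now: lean on it firmly enough while twisting that the base does not turn along, but do not crush it onto the worktop, and leave the garlic and the onion alone.

Things in the scene. Friction and masses are not known exactly. Their poses are not given: they have to be found in the camera images.
- timer: Loose round clockwork kitchen timer, 61 mm across, 52 mm high, 0.12 kg, standing on the worktop. Origin: centre of its underside, z up. Base (red, below z = 24 mm, widest 61 mm at z = 12) carries a white triangle pointer on its -x side. Upper half is the dial: cream, round, 60 mm across at z = 25 to 30, 57 at z = 40, 40 at z = 50, flat top at 52. Gripping below z = 25 clamps base and dial together.
- timer_dial (a joint): Dial turn relative to the base, rad; minutes over the pointer = value * 30/pi (45 min = 4.712, 55 min = 5.760). Grows as the dial turns clockwise seen from above. Stops at 0 and at 6.021 (57.5 min). Starts at about 29 to 38 min. Friction 0.22 N m holds it where left. The light timer turns along on the worktop unless pressed down: by 11 to 15 N, depending on friction (20 is ample), while turning, but not against the stop. A hard squeeze of the dome presses too.
- timer_pointer (a point): The triangle pointer on the rim of the timer's base, 30 mm from its axis on the base's -x side, 14 mm above the worktop. Minutes are read on the dial just above it.
- worktop_left: The fixed wooden worktop, its top at z = 0. The timer must not be pressed onto it with more than 45 N.
- garlic: Loose garlic bulb, about 60 x 57 x 58 mm, standing 14 to 18 cm to one side of the timer (not always the same side). Origin: centre of its underside.
- onion: Loose brown onion, about 73 x 75 x 77 mm, standing 14 to 18 cm to the other side of the timer. Origin: centre of its underside.

How it is judged (in metres and radians):
On the way, in this order (a step that is already met when the one before it is completed fails the run):
1. the dial is twisted past the 55 mark (value of joint timer_dial above 5.76 rad), for 0.1 s.
2. the dial is turned back to 45 minutes (value of joint timer_dial between 4.5 and 4.92 rad), for 0.2 s.
At the end, for the whole second after the job is handed in: The dial rests at 45 minutes, give or take 2; the timer stands still and upright on the worktop within 20 mm of where it was, its pointer within 20 mm of its old place; garlic and onion are within 15 mm of where they were (all of step 2 and velocity of joint timer_dial between -0.05 and 0.05 rad/s and angle between timer's own z axis and vertical below 0.1 rad and height (world z) of timer below 0.004 m and distance of each of timer, timer_pointer from where it was at the start of the episode below 0.02 m and linear speed of timer below 0.02 m/s and distance of each of garlic, onion from where it was at the start of the episode below 0.015 m); the robot touches nothing.
It fails at once if the timer is pressed onto the worktop with more than 45 N (contact force between timer and worktop_left above 45 N).
It fails at once if the pointer on the timer's base is carried more than 25 mm from its place (the base turned along or was shoved) (distance of timer_pointer from where it was at the start of the episode above 0.025 m).
It fails at once if the timer is lifted or tipped (height (world z) of timer above 0.01 m or angle between timer's own z axis and vertical above 0.25 rad).
It fails at once if the garlic or the onion is pushed away (distance of any of garlic, onion from where it was at the start of the episode above 0.02 m).
It also fails if it takes over 54 s, if anything falls off the work surface, if the arm or the gripper's body presses on something with over 40 N, if the wrist force passes 120 N, or if a joint passes its speed limit or range.

## Working session

There is one attempt and no reset: what is moved stays moved. The work goes in short steps, Python scripts to look and compute and a tool call to move; the robot and the scene stay as the last step left them, time stands still between calls to the robot, and variables do not carry over. Pictures are saved under pics/ and viewed, at most 10 in all, crops included, and the job is handed in when it is done.

Besides the shell and the picture viewer there is one more tool, called as name([rows], argument=value, ...), one row to a line, values as JSON. arm_command: Moves the arm, as the interface text tells. Its arguments: {"type":"object","properties":{"series":{"type":"array"},"hand":{"type":"number"},"grip_force":{"type":"number"}},"required":["series"]}

```bash
mkdir -p pics; cat > h.py <<'E'
import numpy as np, cv2
from scipy.spatial.transform import Rotation as R
from workcell import bot
def rot(o):
    o=np.array(o,float)
    if o.shape==(3,3): return o
    return R.from_quat(o).as_matrix() if o.size==4 else R.from_euler('xyz',o,degrees=True).as_matrix()
def ray(c,uv):
    K=np.array(c['camera_matrix']); d=np.linalg.solve(K,[uv[0],uv[1],1.]); d=rot(c['orientation'])@[d[0],-d[1],-d[2]]
    return np.array(c['xyz']),d/np.linalg.norm(d)
def tri(rays):
    A=sum(np.eye(3)-np.outer(d,d) for p,d in rays); b=sum((np.eye(3)-np.outer(d,d))@p for p,d in rays)
    return np.linalg.solve(A,b)
def atz(r,z): p,d=r; return p+d*(z-p[2])/d[2]
E
python3 - <<'E'
from h import *
cs={n:bot.camera(n) for n in('scene','top')}
for n,c in cs.items():
    cv2.imwrite(f'pics/{n}0.png',c['color']); print(n,c['xyz'],c['orientation'],np.array(c['camera_matrix']).tolist(),[k for k in c])
for t in('timer','timer_pointer','garlic','onion'):
    rs=[]
    for n,c in cs.items():
        m=bot.mark_of(n,t); print(t,n,m[:2])
        if m: rs.append(ray(c,m[0]['location'])); print(atz(rs[-1],.014 if 'p' in t else 0).round(4))
    if len(rs)==2: print('tri',tri(rs).round(4))
print(bot.get_obs())
E
```

```text
scene [-0.06943676  0.82135616  0.75998926] [  55.54162883    1.05222121 -144.49983925] [[473.4928393535788, 0.0, 323.08243155981864], [0.0, 473.4928393535788, 195.28203992009546], [0.0, 0.0, 1.0]] ['color', 'camera_matrix', 'xyz', 'orientation']
top [ 0.48735116 -0.05232763  1.28966863] [ 3.02443189e+00  5.52387600e-02 -9.11613678e+01] [[373.82634584665277, 0.0, 317.84293779447415], [0.0, 373.82634584665277, 198.606304155049], [0.0, 0.0, 1.0]] ['color', 'camera_matrix', 'xyz', 'orientation']
timer scene []
timer top [{'location': [305.4, 223.3], 'confidence': 0.84}]
[ 0.4713 -0.0079  0.    ]
timer_pointer scene [{'location': [352.3, 215.6], 'confidence': 0.77}]
[ 0.4551 -0.0221  0.014 ]
timer_pointer top [{'location': [311.7, 232.4], 'confidence': 0.75}]
[ 0.4401 -0.0292  0.014 ]
tri [ 0.4471 -0.0248  0.0157]
garlic scene [{'location': [313.6, 256.5], 'confidence': 0.91}]
[0.4539 0.1507 0.    ]
garlic top [{'location': [258.6, 231.2], 'confidence': 0.66}]
[0.4474 0.1535 0.    ]
tri [0.4491 0.1539 0.0046]
onion scene [{'location': [343.5, 188.7], 'confidence': 0.69}]
[ 0.5557 -0.1327  0.    ]
onion top [{'location': [342.6, 201.1], 'confidence': 0.6}]
[ 0.5451 -0.1378  0.    ]
tri [ 0.55   -0.1345  0.0011]
{'time': 0.5, 'q': array([-7.60907633e+01,  4.98105349e+00,  1.00772082e+01,  9.51007770e+01,
       -2.39407179e-03,  9.00020612e+01]), 'qd': array([-0.00698858,  0.03847049, -0.04912132, -0.08915737, -0.01674844,
       -0.02191331]), 'joint_efforts': array([-3.63275394e-04, -5.19648921e+01,  4.64543045e+01,  1.93722371e-03,
       -1.26475225e-04,  4.66051198e-08]), 'ee_pos': array([ 0.132196  , -0.53385973,  0.23125446]), 'tcp_rot': array([-1.79995378e+02,  2.39423807e-03,  1.39071758e+01]), 'wrist_force': array([ 0.13646209, -1.00828325,  0.5276344 ]), 'torque': array([-0.01970437, -0.04037202, -0.0223807 ]), 'grasp_force': 0.0, 'opening': 0.08532512248748216}
```

```bash
python3 - <<'E'
from h import *
a=cv2.imread('pics/scene0.png'); b=cv2.imread('pics/top0.png')
x=cv2.resize(a[120:300,240:440],None,fx=4,fy=4,interpolation=3)[:,:]
y=cv2.resize(b[195:255,275:335],None,fx=9,fy=9,interpolation=3)
cv2.imwrite('pics/a.png',cv2.resize(a[130:280,260:460],None,fx=4,fy=4,interpolation=3));cv2.imwrite('pics/b.png',y)
for n in('scene','top'):
  for t in('timer','timer_dial'): print(n,t,bot.find_in(n,t)[:2])
E
```

```text
scene timer [{'location': [343.9, 214.4], 'confidence': 0.84}, {'location': [341.3, 212.3], 'confidence': 0.57}]
scene timer_dial [{'location': [344.3, 210.8], 'confidence': 0.73}, {'location': [343.6, 214.9], 'confidence': 0.26}]
top timer [{'location': [303.3, 224.2], 'confidence': 0.62}]
top timer_dial [{'location': [304.6, 220.7], 'confidence': 0.61}]
```

View pics/a.png

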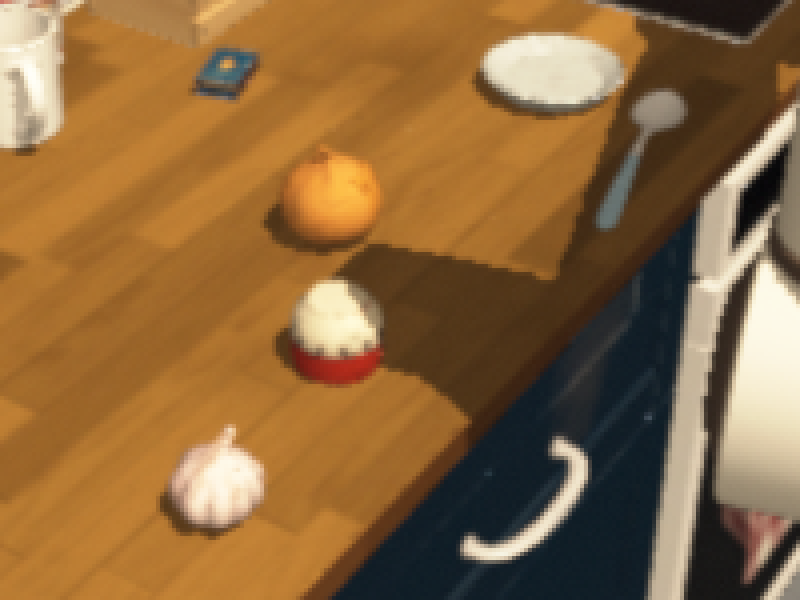

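View pics/b.png

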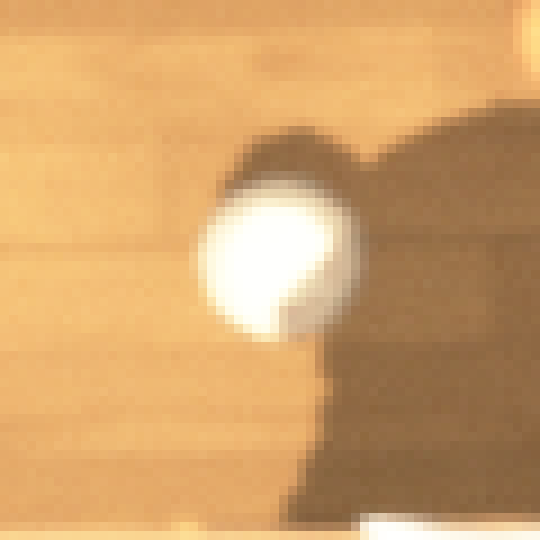

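```bash
python3 - <<'E'
from h import *
cs={n:bot.camera(n) for n in('scene','top')}
r=[ray(cs['scene'],(344.3,212.8)),ray(cs['top'],(306.1,223.6))]
c=tri(r);print('tri',c.round(4),[atz(x,.026).round(4) for x in r])
c[2]=0
o=bot.get_obs();M=rot(o['tcp_rot'])
t=np.array([c[0],c[1],.231])
print('shift tool',(M.T@(t-o['ee_pos'])).round(4))
# pointer bearing
p=np.array([.447,-.0248]);print(p-c[:2],np.linalg.norm(p-c[:2]))
E
```

```text
tri [ 0.4714 -0.0105  0.0235] [array([ 0.4704, -0.0071,  0.026 ]), array([ 0.4705, -0.0111,  0.026 ])]
shift tool [ 4.550e-01 -4.265e-01  3.000e-04]
[-0.02436002 -0.01429596] 0.028245083530083044
```

arm_command([
  [0.03,-0.028,0,-0.1],
  [0.06,-0.056,0,-0.2],
  [0.09,-0.084,0,-0.3],
  [0.12,-0.112,0,-0.3],
  [0.15,-0.14,0,-0.3],
], hand=0.0854)

```text
time: 1.3
ee_pos: [0.2447, -0.3605, 0.2314]
tcp_rot: [180.0, -0.0, 31.1]
wrist_force: [0.7, -0.3, 0.1]
opening: 0.0853
grasp_force: 0.0
```

```bash
cat > m.py <<'E'
from h import *
o=bot.get_obs();M=rot(o['tcp_rot']);t=np.array([.4705,-.0095,.12])
print('t',o['time'],'q',o['q'].round(2),o['tcp_rot'].round(2),o['ee_pos'].round(4),'shift',(M.T@(t-o['ee_pos'])).round(4))
print('F',o['wrist_force'].round(2),'T',o['torque'].round(3),o['opening'],o['grasp_force'])
E
python3 m.py
```

```text
t 1.3 q [-55.84 -10.58  -4.85  95.7    0.    93.08] [ 1.7997e+02 -1.0000e-02  3.1090e+01] [ 0.2447 -0.3605  0.2314] shift [ 0.3746 -0.1841  0.1113]
F [ 0.68 -0.29  0.07] T [ 0.006 -0.07   0.019] 0.08525833663492638 0.0
```

arm_command([
  [0.037,-0.018,0,-0.15],
  [0.075,-0.037,0,-0.3],
  [0.112,-0.055,0,-0.45],
  [0.15,-0.074,0,-0.6],
  [0.187,-0.092,0,-0.75],
])

```text
time: 1.8
ee_pos: [0.3574, -0.1849, 0.2316]
tcp_rot: [180.0, 0.0, 74.4]
wrist_force: [1.5, -0.5, 0.1]
opening: 0.0854
grasp_force: 0.0
```

arm_command([
  [0.04,0.012,0,-0.15],
  [0.08,0.024,0,-0.3],
  [0.12,0.036,0,-0.45],
  [0.16,0.048,0,-0.6],
  [0.2,0.06,0,-0.75],
])

```text
time: 2.3
ee_pos: [0.47, -0.0089, 0.2315]
tcp_rot: [180.0, 0.0, 117.4]
wrist_force: [0.3, -1.3, 0.5]
opening: 0.0853
grasp_force: 0.0
```

arm_command([
  [0,0,0.02,-0.15],
  [0,0,0.05,-0.3],
  [0,0,0.08,-0.45],
  [0,0,0.11,-0.6],
  [0,0,0.11,-0.75],
])

```text
time: 2.8
ee_pos: [0.4673, -0.0106, 0.1172]
tcp_rot: [-179.9, -0.3, 160.4]
wrist_force: [0.6, -0.3, 0.1]
opening: 0.0851
grasp_force: 0.0
```

arm_command([
  [0,0,0,-0.15],
  [0,0,0,-0.3],
  [0,0,0,-0.45],
  [0,0,0,-0.6],
  [0,0,0,-0.6],
])

```text
time: 3.3
ee_pos: [0.4694, -0.0107, 0.1214]
tcp_rot: [-180.0, 0.0, -165.5]
wrist_force: [-0.5, -0.1, 0.3]
opening: 0.0856
grasp_force: 0.0
```

```bash
python3 m.py; python3 - <<'E'
from h import *
c=bot.camera('scene');im=c['color'].copy()
cv2.imwrite('pics/c.png',cv2.resize(im[130:280,260:460],None,fx=4,fy=4,interpolation=3))
E
```

```text
t 3.3 q [ -1.3   -6.83 -13.73  83.09  -0.   -15.83] [-1.8000e+02  1.0000e-02 -1.6548e+02] [ 0.4694 -0.0107  0.1214] shift [-0.0014  0.0009  0.0014]
F [-0.49 -0.07  0.29] T [-0.016 -0.018 -0.067] 0.08559380517346267 0.0
```

View pics/c.png

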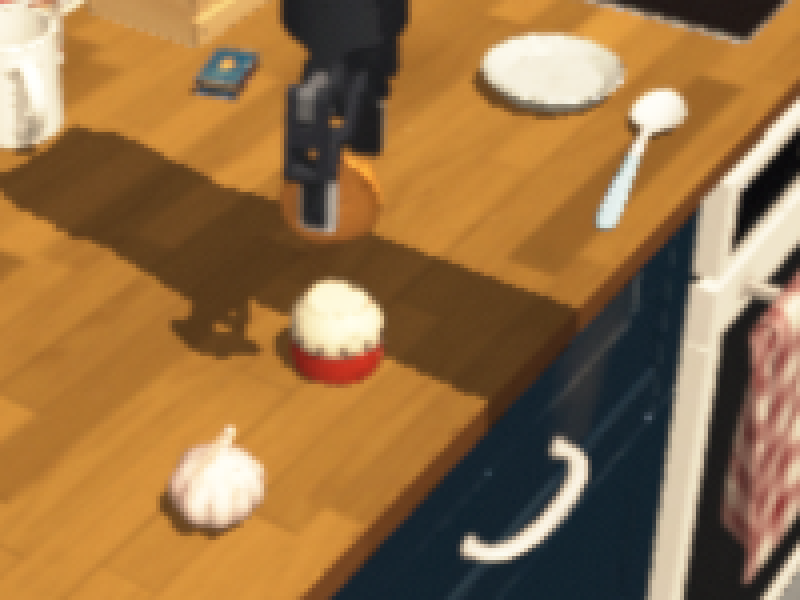

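arm_command([
  [-0.001,0.001,0.02,0],
  [-0.001,0.001,0.045,0],
  [-0.001,0.001,0.07,0],
  [-0.001,0.001,0.09,0],
  [-0.001,0.001,0.097,0],
])

```text
time: 3.85
ee_pos: [0.4689, -0.0095, 0.0223]
tcp_rot: [180.0, -0.2, -165.8]
wrist_force: [0.3, 0.4, -0.3]
opening: 0.0858
grasp_force: 0.0
```

arm_command([
  [0,0,0,0],
  [0,0,0,0],
  [0,0,0,0],
  [0,0,0,0],
  [0,0,0,0],
], hand=0.05, grip_force=40)

```text
time: 4.35
ee_pos: [0.471, -0.0092, 0.026]
tcp_rot: [-180.0, 0.1, -165.6]
wrist_force: [-2.3, 3.0, 7.0]
opening: 0.0547
grasp_force: 41.7
```

arm_command([
  [0,0,0,0],
  [0,0,0,0],
  [0,0,0,0],
  [0,0,0,0],
  [0,0,0,0],
])

```text
time: 4.85
ee_pos: [0.4709, -0.0093, 0.0259]
tcp_rot: [-180.0, 0.1, -165.6]
wrist_force: [-2.2, 1.4, 6.9]
opening: 0.0547
grasp_force: 41.7
```

```bash
python3 m.py; python3 - <<'E'
from h import *
c=bot.camera('scene');im=c['color'].copy()
cv2.imwrite('pics/d.png',cv2.resize(im[170:245,290:390],None,fx=8,fy=8,interpolation=3))
E
```

```text
t 4.85 q [-1.140e+00 -4.800e+00 -2.251e+01  7.217e+01  3.000e-02 -1.551e+01] [-1.7999e+02  1.3000e-01 -1.6563e+02] [ 0.4709 -0.0093  0.0259] shift [ 0.0002 -0.0001 -0.0941]
F [-2.24  1.43  6.86] T [ 0.351  0.448 -0.005] 0.05468613672901147 41.685955324282986
```

View pics/d.png

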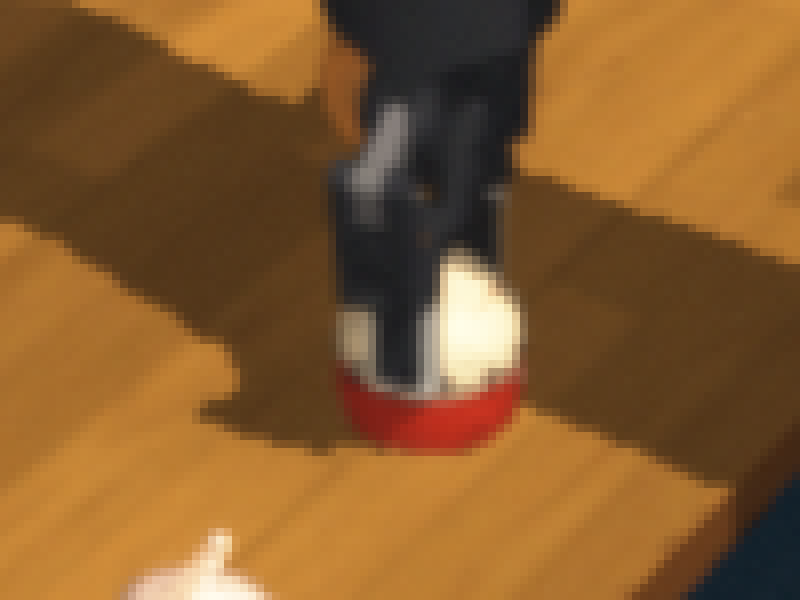

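arm_command([
  [0,0,0.001,0],
  [0,0,0.0015,0],
  [0,0,0.0015,0],
  [0,0,0.0015,0],
  [0,0,0.0015,0],
])

```text
time: 5.4
ee_pos: [0.4712, -0.0092, 0.0257]
tcp_rot: [-180.0, 0.2, -165.6]
wrist_force: [-6.5, 2.0, 18.7]
opening: 0.0547
grasp_force: 43.4
```

arm_command([
  [0.0006,0,0.0003,0.02],
  [0.0006,0,0.0003,0.05],
  [0.0006,0,0.0003,0.1],
  [0.0006,0,0.0003,0.15],
  [0.0006,0,0.0003,0.2],
])

```text
time: 5.9
ee_pos: [0.4717, -0.0092, 0.0257]
tcp_rot: [180.0, 0.3, -177.2]
wrist_force: [-0.3, 2.5, 14.4]
opening: 0.0546
grasp_force: 42.8
```

```bash
python3 m.py
```

```text
t 5.9 q [-1.150e+00 -4.890e+00 -2.262e+01  7.194e+01  5.000e-02 -3.970e+00] [ 179.97    0.33 -177.18] [ 0.4717 -0.0092  0.0257] shift [ 0.0007 -0.0002 -0.0943]
F [-0.29  2.47 14.39] T [0.432 0.131 0.23 ] 0.054582120838571654 42.84007327223662
```

arm_command([
  [0,0,0.001,0],
  [0,0,0.001,0.05],
  [0,0,0.001,0.1],
  [0,0,0.001,0.15],
  [0,0,0.001,0.2],
])

```text
time: 6.4
ee_pos: [0.472, -0.009, 0.0255]
tcp_rot: [179.9, 0.4, 171.4]
wrist_force: [-3.6, 5.2, 22.6]
opening: 0.0544
grasp_force: 43.9
```

```bash
python3 m.py;  python3 - <<'E'
from h import *
c=bot.camera('scene');print(bot.mark_of('scene','timer_pointer'))
E
```

```text
t 6.4 q [ -1.14  -4.9  -22.64  71.87   0.09   7.49] [179.86   0.36 171.37] [ 0.472  -0.009   0.0255] shift [ 0.0008 -0.0005 -0.0945]
F [-3.6   5.24 22.64] T [0.997 0.675 0.306] 0.05442427178358015 43.941834989818744
[{'location': [350.5, 215.8], 'confidence': 0.81}]
```

arm_command([
  [0,0,0,0.1],
  [0,0,0,0.2],
  [0,0,0,0.3],
  [0,0,0,0.4],
  [0,0,0,0.5],
])

```text
time: 7.0
ee_pos: [0.4729, -0.0089, 0.0256]
tcp_rot: [179.6, 0.3, 142.6]
wrist_force: [0.5, 4.3, 19.3]
opening: 0.0545
grasp_force: 43.4
```

```bash
python3 m.py;  python3 - <<'E'
from h import *
c=bot.camera('scene');print(bot.mark_of('scene','timer_pointer'),bot.find_in('scene','timer')[:1])
cv2.imwrite('pics/e.png',cv2.resize(c['color'][170:245,290:390],None,fx=8,fy=8,interpolation=3))
E
```

```text
t 7.0 q [ -1.13  -4.89 -22.62  71.78   0.09  36.25] [179.64   0.33 142.61] [ 0.4729 -0.0089  0.0256] shift [ 0.001  -0.0013 -0.0944]
F [ 0.49  4.33 19.32] T [ 0.839 -0.377  0.229] 0.05454154133467227 43.36106367059983
[{'location': [349.4, 216.5], 'confidence': 0.88}] [{'location': [343.6, 213.9], 'confidence': 0.71}]
```

View pics/e.png

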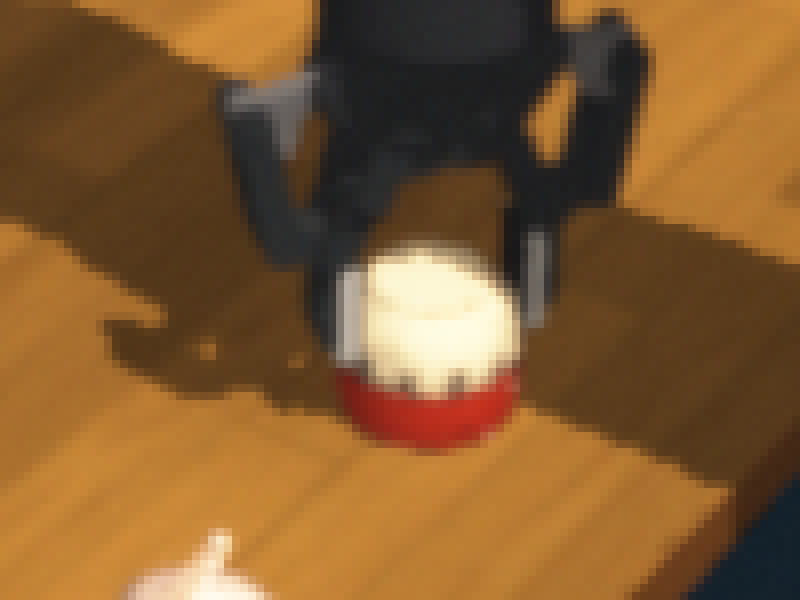

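```bash
cat > p.py <<'E'
from h import *
def proj(c,X):
    K=np.array(c['camera_matrix']); v=rot(c['orientation']).T@(np.array(X)-c['xyz']); v=K@[v[0],-v[1],-v[2]]; return v[:2]/v[2]
c=bot.camera('scene');m=bot.mark_of('scene','timer_pointer');print(m)
import sys
off=np.array([344.3,212.8])-proj(c,[.4705,-.0095,.026])
for b in range(190,271,10):
    print(b,(proj(c,[.4705+.03*np.cos(np.radians(b)),-.0095+.03*np.sin(np.radians(b)),.014])+off).round(1),end=' ')
E
python3 p.py
```

```text
[{'location': [351.8, 218.5], 'confidence': 0.7}]
190 [354.9 219.3] 200 [355.5 218.2] 210 [355.8 217. ] 220 [355.7 215.8] 230 [355.2 214.6] 240 [354.4 213.5] 250 [353.4 212.5] 260 [352.  211.6] 270 [350.5 210.9]
```

arm_command([
  [0,0,0.0005,0],
  [0,0,0.001,0],
  [0,0,0.001,0.03],
  [0,0,0.001,0.06],
  [0,0,0.001,0.1],
])

```text
time: 7.75
ee_pos: [0.4731, -0.0089, 0.0254]
tcp_rot: [179.6, 0.3, 137.0]
wrist_force: [-1.3, 5.9, 27.7]
opening: 0.0546
grasp_force: 44.5
```

```bash
python3 m.py; python3 p.py|head -1
```

```text
t 7.75 q [ -1.14  -4.89 -22.65  71.71   0.09  41.82] [179.58   0.33 137.04] [ 0.4731 -0.0089  0.0254] shift [ 0.001  -0.0015 -0.0946]
F [-1.3   5.94 27.65] T [1.028 0.303 0.217] 0.05463003924200075 44.532918103504926
[{'location': [355.8, 219.4], 'confidence': 0.59}]
```

arm_command([
  [0,0,0,0.1],
  [0,0,0,0.2],
  [0,0,0,0.3],
  [0,0,0,0.4],
  [0,0,0,0.5],
])

```text
time: 8.35
ee_pos: [0.474, -0.009, 0.0256]
tcp_rot: [179.4, 0.1, 108.2]
wrist_force: [3.6, 4.5, 23.2]
opening: 0.0546
grasp_force: 44.0
```

```bash
python3 m.py; python3 p.py|head -1
```

```text
t 8.35 q [ -1.14  -4.88 -22.62  71.63   0.09  70.63] [1.7937e+02 1.3000e-01 1.0823e+02] [ 0.474  -0.009   0.0256] shift [ 0.0004 -0.0025 -0.0944]
F [ 3.6   4.49 23.15] T [ 0.794 -0.614  0.26 ] 0.054617298417454344 43.95507379202172
[{'location': [353.1, 217.3], 'confidence': 0.92}]
```

arm_command([
  [0,0,0.0004,0.1],
  [0,0,0.0004,0.2],
  [0,0,0.0004,0.3],
  [0,0,0.0004,0.4],
  [0,0,0.0004,0.45],
])

```text
time: 8.95
ee_pos: [0.4747, -0.0095, 0.0256]
tcp_rot: [179.3, -0.1, 82.4]
wrist_force: [5.7, 1.2, 24.4]
opening: 0.0544
grasp_force: 44.1
```

```bash
python3 m.py; python3 p.py|head -1
```

```text
t 8.95 q [-1.160e+00 -4.870e+00 -2.262e+01  7.154e+01  3.000e-02  9.640e+01] [ 1.7929e+02 -1.1000e-01  8.2450e+01] [ 0.4747 -0.0095  0.0256] shift [-0.0004 -0.003  -0.0945]
F [ 5.73  1.21 24.37] T [ 0.288 -0.912  0.261] 0.05442365192912434 44.10114954225719
[{'location': [362.2, 146.3], 'confidence': 0.66}, {'location': [352.2, 218.2], 'confidence': 0.64}]
```

arm_command([
  [0,0,0,0.03],
  [0,0,0,0.06],
  [0,0,0,0.1],
  [0,0,0,0.13],
  [0,0,0,0.16],
])

```text
time: 9.55
ee_pos: [0.4748, -0.0097, 0.0256]
tcp_rot: [179.3, -0.2, 73.4]
wrist_force: [4.7, 0.3, 24.3]
opening: 0.0544
grasp_force: 44.1
```

```bash
python3 m.py|tail -1
```

```text
F [ 4.71  0.3  24.26] T [ 0.018 -1.049  0.245] 0.05444577510250445 44.071427975432016
```

arm_command([
  [0,0,0,0.03],
  [0,0,0,0.06],
  [0,0,0,0.09],
  [0,0,0,0.12],
  [0,0,0,0.12],
])

```text
time: 10.05
ee_pos: [0.4748, -0.0099, 0.0256]
tcp_rot: [179.3, -0.3, 66.5]
wrist_force: [6.0, 0.0, 24.3]
opening: 0.0543
grasp_force: 44.2
```

```bash
python3 m.py
```

```text
t 10.05 q [-1.1800e+00 -4.8700e+00 -2.2620e+01  7.1520e+01 -2.0000e-02  1.1228e+02] [179.31  -0.26  66.54] [ 0.4748 -0.0099  0.0256] shift [-0.001  -0.003  -0.0945]
F [ 6.02  0.04 24.3 ] T [-0.113 -1.086  0.096] 0.05428992160704981 44.18944787699729
```

arm_command([
  [0,0,0,0.02],
  [0,0,0,0.04],
  [0,0,0,0.06],
  [0,0,0,0.08],
  [0,0,0,0.1],
])

```text
time: 10.55
ee_pos: [0.4749, -0.01, 0.0256]
tcp_rot: [179.3, -0.3, 60.8]
wrist_force: [4.9, -2.2, 23.8]
opening: 0.0547
grasp_force: 44.0
```

```bash
python3 m.py|tail -1
```

```text
F [ 4.92 -2.15 23.8 ] T [-0.341 -1.13   0.26 ] 0.05471266970728216 44.030914016766474
```

arm_command([
  [0,0,0,0.02],
  [0,0,0,0.04],
  [0,0,0,0.06],
  [0,0,0,0.08],
  [0,0,0,0.1],
])

```text
time: 11.05
ee_pos: [0.4749, -0.0102, 0.0256]
tcp_rot: [179.3, -0.4, 55.1]
wrist_force: [6.1, -3.4, 23.8]
opening: 0.0546
grasp_force: 44.0
```

```bash
python3 m.py; python3 p.py|head -1
```

```text
t 11.05 q [-1.1900e+00 -4.8700e+00 -2.2610e+01  7.1510e+01 -6.0000e-02  1.2373e+02] [179.35  -0.36  55.09] [ 0.4749 -0.0102  0.0256] shift [-0.0014 -0.0029 -0.0944]
F [ 6.12 -3.38 23.82] T [-0.556 -1.201  0.261] 0.05460228267135333 43.99373722553719
[{'location': [352.1, 219.8], 'confidence': 0.63}]
```

arm_command([
  [0,0,0,0.02],
  [0,0,0,0.04],
  [0,0,0,0.06],
  [0,0,0,0.08],
  [0,0,0,0.1],
])

```text
time: 11.65
ee_pos: [0.4749, -0.0103, 0.0256]
tcp_rot: [179.4, -0.4, 49.4]
wrist_force: [7.6, -3.9, 23.3]
opening: 0.0546
grasp_force: 44.0
```

```bash
python3 m.py|tail -1
```

```text
F [ 7.62 -3.92 23.32] T [-0.762 -1.274  0.23 ] 0.05460573321699779 43.991483993595466
```

arm_command([
  [0,0,0,0.02],
  [0,0,0,0.04],
  [0,0,0,0.06],
  [0,0,0,0.08],
  [0,0,0,0.1],
])

```text
time: 12.15
ee_pos: [0.4749, -0.0104, 0.0256]
tcp_rot: [179.4, -0.5, 43.6]
wrist_force: [5.9, -4.3, 24.7]
opening: 0.0545
grasp_force: 44.0
```

```bash
python3 m.py; python3 p.py|head -1
```

```text
t 12.15 q [-1.2000e+00 -4.8700e+00 -2.2610e+01  7.1520e+01 -9.0000e-02  1.3519e+02] [179.41  -0.46  43.61] [ 0.4749 -0.0104  0.0256] shift [-0.0018 -0.0027 -0.0944]
F [ 5.92 -4.34 24.72] T [-0.856 -1.192  0.173] 0.054527909137893654 44.021660299622454
[{'location': [353.8, 220.3], 'confidence': 0.55}]
```

```bash
python3 - <<'E'
from h import *
c=bot.camera('scene')['color']
def f(i): return cv2.resize(i[195:230,325:365],None,fx=10,fy=14,interpolation=2)
cv2.imwrite('pics/f.png',np.hstack([f(cv2.imread('pics/scene0.png')),f(c)]))
E
```

```text
(no output)
```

View pics/f.png

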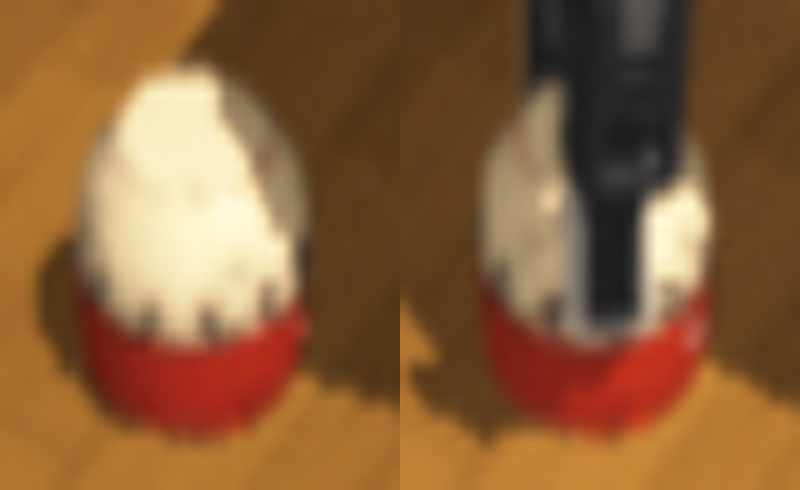

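arm_command([
  [0,0.0005,0.0004,0],
  [0,0.0005,0.0004,0.02],
  [0,0.0005,0.0004,0.04],
  [0,0.0005,0.0004,0.06],
  [0,0.0005,0.0004,0.08],
])

```text
time: 12.8
ee_pos: [0.4751, -0.0106, 0.0255]
tcp_rot: [179.5, -0.5, 39.0]
wrist_force: [3.9, -3.2, 28.0]
opening: 0.0548
grasp_force: 44.6
```

```bash
python3 m.py|tail -1; for i in 1 2 3; do python3 p.py|head -1; done
```

```text
F [ 3.9  -3.23 28.01] T [-0.635 -0.766  0.245] 0.0548166610966533 44.60597513476387
[{'location': [351.9, 219.6], 'confidence': 0.85}, {'location': [361.5, 144.9], 'confidence': 0.41}]
[{'location': [352.6, 218.9], 'confidence': 0.53}]
[{'location': [349.8, 215.5], 'confidence': 0.63}]
```

arm_command([
  [0,0,0,0.02],
  [0,0,0,0.04],
  [0,0,0,0.06],
  [0,0,0,0.07],
  [0,0,0,0.08],
])

```text
time: 13.6
ee_pos: [0.4752, -0.0107, 0.0255]
tcp_rot: [179.5, -0.6, 34.5]
wrist_force: [4.8, -4.3, 26.6]
opening: 0.0543
grasp_force: 44.5
```

```bash
python3 m.py;  for i in 1 2 3; do python3 p.py|head -1; done
```

```text
t 13.6 q [-1.2400e+00 -4.8300e+00 -2.2580e+01  7.1500e+01 -8.0000e-02  1.4429e+02] [179.5   -0.56  34.47] [ 0.4752 -0.0107  0.0255] shift [-0.0023 -0.0028 -0.0945]
F [ 4.79 -4.25 26.59] T [-0.751 -0.812  0.257] 0.0542617793018643 44.53996112511959
[{'location': [353.1, 219.9], 'confidence': 0.72}]
[]
[{'location': [352.2, 221.2], 'confidence': 0.66}]
```

arm_command([
  [0,0,0,0.02],
  [0,0,0,0.04],
  [0,0,0,0.06],
  [0,0,0,0.08],
  [0,0,0,0.1],
])

```text
time: 14.4
ee_pos: [0.4753, -0.0109, 0.0255]
tcp_rot: [179.5, -0.6, 28.7]
wrist_force: [5.4, -5.0, 26.8]
opening: 0.0549
grasp_force: 44.5
```

```bash
python3 m.py|tail -1; for i in 1 2; do python3 p.py|head -1; done
```

```text
F [ 5.44 -4.98 26.83] T [-0.972 -0.988  0.23 ] 0.0548564569927901 44.45729839440901
[{'location': [352.0, 220.2], 'confidence': 0.72}]
[{'location': [352.9, 218.6], 'confidence': 0.69}]
```

arm_command([
  [0,0,0,0.02],
  [0,0,0,0.04],
  [0,0,0,0.06],
  [0,0,0,0.07],
  [0,0,0,0.08],
])

```text
time: 15.1
ee_pos: [0.4754, -0.011, 0.0255]
tcp_rot: [179.6, -0.6, 24.1]
wrist_force: [5.4, -5.9, 26.0]
opening: 0.0546
grasp_force: 44.4
```

```bash
python3 m.py;  for i in 1 2; do python3 p.py|head -1; done
```

```text
t 15.1 q [-1.260e+00 -4.820e+00 -2.258e+01  7.147e+01 -1.200e-01  1.546e+02] [179.56  -0.65  24.14] [ 0.4754 -0.011   0.0255] shift [-0.0028 -0.0027 -0.0945]
F [ 5.37 -5.93 26.01] T [-1.177 -1.097  0.22 ] 0.05462595961726685 44.40995630691759
[{'location': [352.0, 217.9], 'confidence': 0.74}]
[{'location': [351.0, 220.2], 'confidence': 0.91}]
```

arm_command([
  [0,0,0,0.02],
  [0,0,0,0.04],
  [0,0,0,0.06],
  [0,0,0,0.07],
  [0,0,0,0.08],
])

```text
time: 15.8
ee_pos: [0.4754, -0.0111, 0.0255]
tcp_rot: [179.6, -0.7, 19.6]
wrist_force: [5.5, -6.2, 26.3]
opening: 0.0541
grasp_force: 44.4
```

```bash
python3 m.py|tail -1; for i in 1 2; do python3 p.py|head -1; done
```

```text
F [ 5.53 -6.22 26.32] T [-1.295 -1.122  0.146] 0.05413784870369724 44.392385838436894
[{'location': [350.9, 218.9], 'confidence': 0.63}]
[{'location': [353.1, 219.2], 'confidence': 0.83}]
```

arm_command([
  [0,0,0,0.02],
  [0,0,0,0.04],
  [0,0,0,0.06],
  [0,0,0,0.07],
  [0,0,0,0.08],
])

```text
time: 16.5
ee_pos: [0.4749, -0.0111, 0.0255]
tcp_rot: [179.7, -0.6, 15.0]
wrist_force: [2.3, -5.8, 29.4]
opening: 0.0547
grasp_force: 44.7
```

```bash
python3 m.py;  for i in 1 2; do python3 p.py|head -1; done
```

```text
t 16.5 q [-1.2600e+00 -4.8300e+00 -2.2590e+01  7.1530e+01 -1.3000e-01  1.6376e+02] [179.68  -0.64  14.98] [ 0.4749 -0.0111  0.0255] shift [-0.0028 -0.0021 -0.0946]
F [ 2.27 -5.85 29.41] T [-1.167 -0.453  0.325] 0.05474262034771902 44.69620695772022
[{'location': [352.1, 222.1], 'confidence': 0.66}, {'location': [362.2, 146.8], 'confidence': 0.17}]
[{'location': [349.6, 218.6], 'confidence': 0.88}]
```

arm_command([
  [0,0,0,0.01],
  [0,0,0,0.02],
  [0,0,0,0.03],
  [0,0,0,0.04],
  [0,0,0,0.05],
])

```text
time: 17.2
ee_pos: [0.4745, -0.0109, 0.0254]
tcp_rot: [179.7, -0.6, 12.1]
wrist_force: [1.1, -6.0, 30.1]
opening: 0.055
grasp_force: 44.9
```

```bash
python3 m.py;  for i in 1 2; do python3 p.py|head -1; done; python3 - <<'E'
from h import *
c=bot.camera('scene')['color']
def f(i): return cv2.resize(i[195:230,325:365],None,fx=10,fy=14,interpolation=2)
cv2.imwrite('pics/g.png',np.hstack([f(cv2.imread('pics/scene0.png')),f(c)]))
E
```

```text
t 17.2 q [-1.2500e+00 -4.8400e+00 -2.2600e+01  7.1580e+01 -1.2000e-01  1.6662e+02] [179.74  -0.62  12.13] [ 0.4745 -0.0109  0.0254] shift [-0.0026 -0.0018 -0.0946]
F [ 1.13 -6.03 30.12] T [-1.041 -0.065  0.389] 0.05499083789758031 44.890272291777364
[{'location': [350.3, 219.2], 'confidence': 0.69}, {'location': [345.2, 221.5], 'confidence': 0.57}, {'location': [314.0, 257.4], 'confidence': 0.31}]
[{'location': [348.7, 219.6], 'confidence': 0.81}]
```

View pics/g.png

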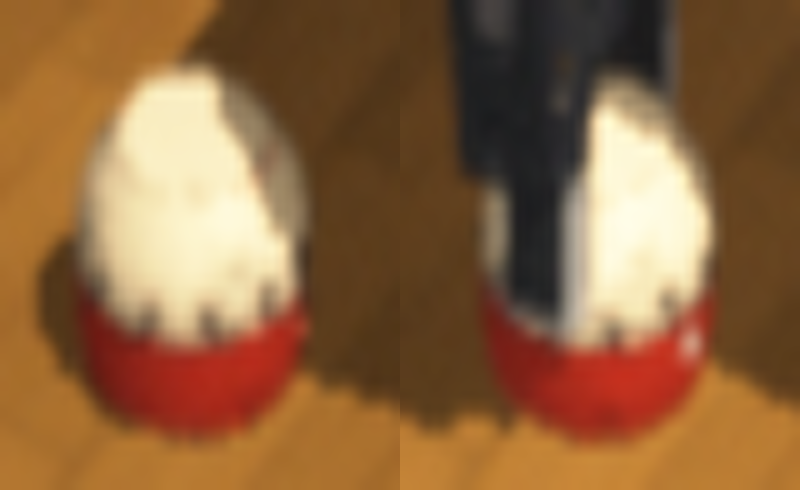

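arm_command([
  [0,0,0,-0.05],
  [0,0,0,-0.1],
  [0,0,0,-0.2],
  [0,0,0,-0.3],
  [0,0,0,-0.4],
])

```text
time: 17.95
ee_pos: [0.4741, -0.0102, 0.0254]
tcp_rot: [179.6, -0.5, 35.3]
wrist_force: [-2.1, 0.5, 31.3]
opening: 0.0548
grasp_force: 45.7
```

```bash
python3 m.py;  for i in 1 2; do python3 p.py|head -1; done
```

```text
t 17.95 q [ -1.23  -4.85 -22.61  71.62  -0.   143.49] [179.63  -0.5   35.29] [ 0.4741 -0.0102  0.0254] shift [-0.0017 -0.002  -0.0946]
F [-2.07  0.45 31.32] T [ 0.179  0.469 -0.258] 0.054755372379828006 45.72958531498443
[{'location': [351.9, 218.5], 'confidence': 0.9}]
[{'location': [349.8, 219.8], 'confidence': 0.66}]
```

arm_command([
  [0,0,-0.0003,-0.1],
  [0,0,-0.0003,-0.2],
  [0,0,-0.0003,-0.3],
  [0,0,-0.0003,-0.4],
  [0,0,-0.0003,-0.5],
])

```text
time: 18.65
ee_pos: [0.4732, -0.0096, 0.0254]
tcp_rot: [179.6, -0.3, 64.0]
wrist_force: [-6.5, 3.7, 31.9]
opening: 0.0546
grasp_force: 46.0
```

arm_command([
  [0,0,0,-0.1],
  [0,0,0,-0.2],
  [0,0,0,-0.3],
  [0,0,0,-0.38],
  [0,0,0,-0.42],
])

```text
time: 19.15
ee_pos: [0.4723, -0.0095, 0.0253]
tcp_rot: [179.6, -0.1, 88.0]
wrist_force: [-9.6, 4.5, 35.8]
opening: 0.0545
grasp_force: 46.6
```

arm_command([
  [0,0,0,0],
  [0,0,0,0],
  [0,0,0,0],
  [0,0,0,0],
  [0,0,0,0],
])

```text
time: 19.65
ee_pos: [0.4723, -0.0095, 0.0253]
tcp_rot: [179.6, -0.1, 87.8]
wrist_force: [-9.8, 4.3, 35.8]
opening: 0.0545
grasp_force: 46.4
```

```bash
python3 m.py;  for i in 1 2 3 4; do python3 p.py|head -1; done; python3 - <<'E'
from h import *
c=bot.camera('scene')['color']
def f(i): return cv2.resize(i[195:230,325:365],None,fx=10,fy=14,interpolation=2)
cv2.imwrite('pics/i.png',np.hstack([f(cv2.imread('pics/scene0.png')),f(c)]))
E
```

```text
t 19.65 q [-1.190e+00 -4.870e+00 -2.264e+01  7.182e+01  6.000e-02  9.100e+01] [ 1.796e+02 -7.000e-02  8.781e+01] [ 0.4723 -0.0095  0.0253] shift [ 0.0001 -0.0012 -0.0947]
F [-9.76  4.27 35.78] T [ 0.748  2.208 -0.064] 0.05452748051887824 46.372656498569995
[{'location': [348.8, 219.0], 'confidence': 0.67}]
[{'location': [352.4, 219.8], 'confidence': 0.84}]
[{'location': [353.4, 220.9], 'confidence': 0.93}]
[{'location': [348.0, 221.1], 'confidence': 0.57}]
```

View pics/i.png

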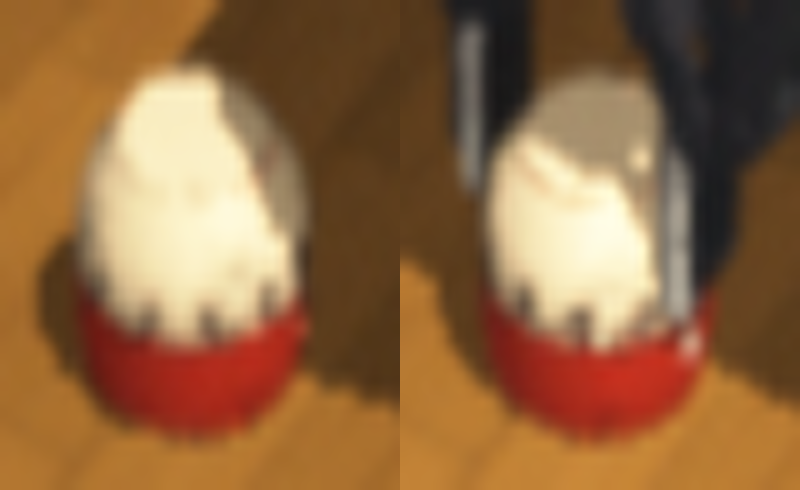

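arm_command([
  [0.0002,-0.0005,-0.001,0],
  [0.0004,-0.001,-0.002,0],
  [0.0004,-0.001,-0.003,0],
  [0.0004,-0.001,-0.003,0],
  [0.0004,-0.001,-0.003,0],
])

```text
time: 20.6
ee_pos: [0.4716, -0.0095, 0.0259]
tcp_rot: [179.6, -0.0, 87.8]
wrist_force: [3.2, -0.5, 10.5]
opening: 0.0548
grasp_force: 42.2
```

```bash
python3 m.py
```

```text
t 20.6 q [-1.160e+00 -4.960e+00 -2.267e+01  7.192e+01  1.000e-02  9.105e+01] [ 1.7962e+02 -2.0000e-02  8.7790e+01] [ 0.4716 -0.0095  0.0259] shift [-0.     -0.0005 -0.0941]
F [ 3.22 -0.46 10.53] T [ 0.151 -0.67  -0.003] 0.05484165792107399 42.18265055082156
```

arm_command([
  [0,0.0002,-0.0007,0],
  [0,0.0002,-0.0007,-0.03],
  [0,0.0002,-0.0007,-0.06],
  [0,0.0002,-0.0007,-0.09],
  [0,0.0002,-0.0007,-0.12],
])

```text
time: 21.1
ee_pos: [0.4704, -0.0093, 0.0258]
tcp_rot: [179.8, -0.0, 94.8]
wrist_force: [-2.2, 1.3, 11.1]
opening: 0.0546
grasp_force: 42.7
```

```bash
python3 m.py
```

```text
t 21.1 q [-1.160e+00 -4.940e+00 -2.265e+01  7.210e+01  4.000e-02  8.408e+01] [ 1.798e+02 -2.000e-02  9.477e+01] [ 0.4704 -0.0093  0.0258] shift [-0.0002  0.0004 -0.0942]
F [-2.22  1.28 11.1 ] T [ 0.381  0.45  -0.149] 0.05461139338398302 42.69735854817554
```

arm_command([
  [0,0,-0.0006,-0.03],
  [0,0,-0.0006,-0.06],
  [0,0,-0.0006,-0.09],
  [0,0,-0.0006,-0.12],
  [0,0,-0.0006,-0.14],
])

```text
time: 21.6
ee_pos: [0.4698, -0.0095, 0.0259]
tcp_rot: [179.9, 0.0, 102.8]
wrist_force: [-1.8, 1.0, 8.1]
opening: 0.0546
grasp_force: 42.2
```

```bash
python3 m.py;  for i in 1 2 3 4; do python3 p.py|head -1; done; python3 - <<'E'
from h import *
c=bot.camera('scene')['color']
def f(i): return cv2.resize(i[195:230,325:365],None,fx=10,fy=14,interpolation=2)
cv2.imwrite('pics/j.png',np.hstack([f(cv2.imread('pics/scene0.png')),f(c)]))
E
```

```text
t 21.6 q [-1.160e+00 -4.950e+00 -2.265e+01  7.218e+01  1.000e-02  7.606e+01] [1.7988e+02 2.0000e-02 1.0278e+02] [ 0.4698 -0.0095  0.0259] shift [-0.0002  0.0008 -0.0941]
F [-1.85  0.97  8.08] T [ 0.237  0.477 -0.148] 0.054646046901661346 42.21677638735855
[{'location': [352.9, 218.3], 'confidence': 0.84}]
[{'location': [354.0, 216.8], 'confidence': 0.71}]
[{'location': [352.3, 219.0], 'confidence': 0.66}]
[{'location': [351.5, 219.6], 'confidence': 0.56}]
```

View pics/j.png

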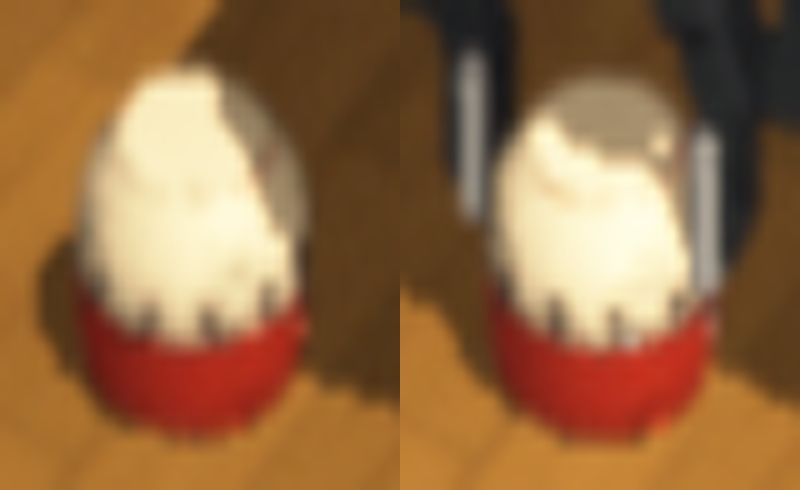

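arm_command([
  [0,0,0,0],
  [0,0,0,0],
  [0,0,0,0],
  [0,0,0,0],
  [0,0,0,0],
], hand=0.085)

```text
time: 22.55
ee_pos: [0.469, -0.0096, 0.0242]
tcp_rot: [-180.0, -0.0, 102.7]
wrist_force: [0.5, -0.1, 0.0]
opening: 0.0854
grasp_force: 0.0
```

arm_command([
  [0,0,-0.005,0],
  [0,0,-0.02,0],
  [0,0,-0.05,0],
  [0,0,-0.09,0],
  [0,0,-0.13,0],
])

```text
time: 23.05
ee_pos: [0.4686, -0.0095, 0.1558]
tcp_rot: [-180.0, -0.0, 102.7]
wrist_force: [0.7, 0.1, -0.2]
opening: 0.0849
grasp_force: 0.0
```

arm_command([
  [0,0,-0.01,0],
  [0,0,-0.02,0],
  [0,0,-0.02,0],
  [0,0,-0.02,0],
  [0,0,-0.02,0],
])

```text
time: 23.55
ee_pos: [0.4685, -0.0095, 0.1729]
tcp_rot: [-179.9, -0.0, 102.7]
wrist_force: [0.2, -0.4, 0.5]
opening: 0.0849
grasp_force: 0.0
```

```bash
python3 m.py;  for i in 1 2 3 4; do python3 p.py|head -1; done; python3 - <<'E'
from h import *
c=bot.camera('scene')['color']
def f(i): return cv2.resize(i[195:230,325:365],None,fx=10,fy=14,interpolation=2)
cv2.imwrite('pics/k.png',np.hstack([f(cv2.imread('pics/scene0.png')),f(c)]))
E
```

```text
t 23.55 q [-1.17 -6.82 -8.04 88.91 -0.   76.11] [-1.7988e+02 -3.0000e-02  1.0272e+02] [ 0.4685 -0.0095  0.1729] shift [-0.0004  0.0021  0.0529]
F [ 0.15 -0.39  0.51] T [0.014 0.014 0.015] 0.08490335101138383 0.0
[{'location': [352.5, 218.5], 'confidence': 0.86}]
[{'location': [353.7, 216.5], 'confidence': 0.74}]
[{'location': [352.9, 219.3], 'confidence': 0.59}, {'location': [362.9, 145.3], 'confidence': 0.57}]
[{'location': [353.4, 219.4], 'confidence': 0.97}]
```

View pics/k.png

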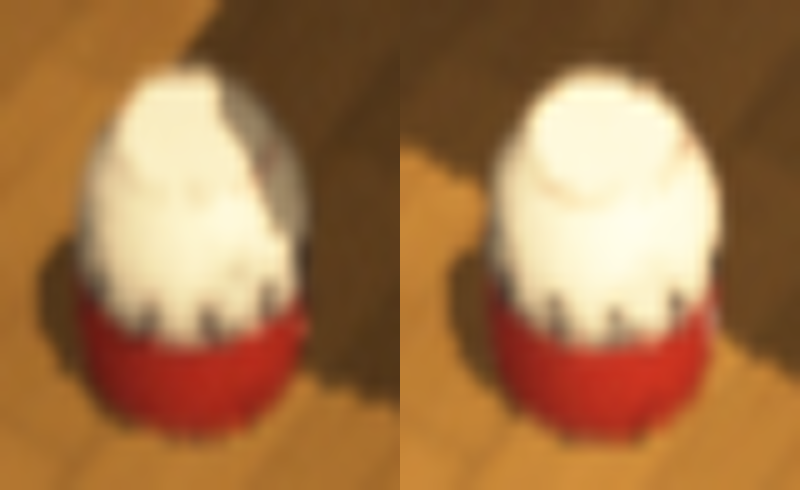

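```bash
python3 -c "from workcell import bot; print(bot.job_done())"
```

```text
the job is handed in; nothing more can be done
None
```

The job is handed in, but no verdict came back. I twisted the dial clockwise to its stop and turned it back about 75°. In the last picture the ticks fit 45 minutes; I read no numeral. The timer stands about 2 mm from its old place with its pointer close to where it was, after I turned the base back from roughly 15–30° of slip; I kept clear of the garlic and onion but did not re-measure them.

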